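Stow the spare mouse in the free bay

TASK

Put the white mouse away in the desk tidy: find out which of its two bays is still empty, slide the cover out of the way if it is over that bay, and lay the mouse gently in there, flat and right way up. Then slide the cover fully over the mouse's bay, to the end of its travel. Leave the portable drive lying in its own bay and do not disturb the other things on the desk.

Things in the scene. Friction and masses are not known exactly. Their poses are not given: they have to be found in the camera images.
- tidy: Dark wooden desk tidy, fixed, 178 (x) x 240 (y) x 71 mm; origin at the centre of its underside. Two bays, centred at its y = +58.5 and -58.5 mm, each 150 (x) by 111 (y) mm inside, light brown cork floor 18 mm above the origin, walls and 5.5 mm divider rising to 58 mm. Either bay holds the drive, the other is empty. A fixed wooden box, 77 mm tall, stands to its left (world x 0.47-0.60, y -0.21 to -0.01).
- cover (a joint): Position (m) of the white sliding cover along the tidy's y: +0.0585 = end of travel, fully over the +y bay with the -y bay fully open; -0.0585 = the other end, fully over the -y bay; in between it lies partly over both. Starts anywhere in its travel and stays where it is left (about 1.2 N of friction). Plate 172 (x) x 118 (y) x 5 mm, top 67 mm above the tidy's origin.
- cover_grip (a point): Point in the black bar handle at the middle of the cover, 80 mm above the tidy's origin (moves with the cover; same axes as the tidy). The bar is 70 mm long along the tidy's x, 14 mm thick along y and stands from the cover plate (67 mm) to 90 mm above the tidy's origin.
- mouse: White low arched computer mouse, 113 (its x) x 58 (its y) x 23 mm, 0.1 kg; origin at the centre of its underside, z up. Can be gripped across the 58 mm. Lies on the desk left of a fixed drawer chest (0.165 m tall, upper drawer open, world x 0.355-0.65, y 0.07-0.33) that stands between mouse and tidy.
- drive: Dark grey portable hard drive, 108 (its x) x 76 (its y) x 14 mm, lying in one of the tidy's bays, possibly hidden under the cover; origin at the centre of its underside. Must stay there.
- calculator: Bystander: grey desk calculator, 140 (x) x 80 x 17 mm; origin at the centre of its underside.
- cream_tube: Bystander: white tube of hand cream lying down, 45 x 146 (y) x 30 mm; origin at the centre of its underside.
- glue_stick: Bystander: green and white glue stick standing upright, 28 mm in diameter, 95 mm tall; origin at the centre of its underside.
Things that resemble listed ones, but are neither listed nor needed, are in the scene too. Leave any red look-alike of the mouse alone.

How it is judged (in metres and radians):
At the end, for the whole second after the job is handed in: The mouse lies at rest in the bay that was empty, flat on its floor (origin within 5 mm of the floor's height, tilt under 0.12 rad, right way up), and the cover is at rest over that same bay, within 5 mm of the end of its travel. The drive has stayed in its own bay (((y of mouse in the frame of tidy between 0.015 and 0.105 m and value of joint cover above 0.0535 m) or (y of mouse in the frame of tidy between -0.105 and -0.015 m and value of joint cover below -0.0535 m)) and x of mouse in the frame of tidy between -0.05 and 0.05 m and z of mouse in the frame of tidy between 0.014 and 0.023 m and angle between mouse's own z axis and vertical below 0.12 rad and linear speed of mouse below 0.02 m/s and velocity of joint cover between -0.01 and 0.01 m/s); the robot touches nothing.
It fails at once if the portable drive is moved by more than 20 mm (distance of drive from where it was at the start of the episode above 0.02 m).
It fails at once if the mouse is dropped or thrown into the tidy (moves faster than 0.7 m/s within it) (horizontal distance between mouse and tidy below 0.13 m and height (world z) of mouse below 0.075 m and linear speed of mouse above 0.7 m/s).
It fails at once if the calculator, hand cream or glue stick is moved by more than 30 mm (distance of any of calculator, cream_tube, glue_stick from where it was at the start of the episode above 0.03 m).
It also fails if it takes over 72 s, if anything falls off the work surface, if the arm or the gripper's body presses on something with over 40 N, if the wrist force passes 120 N, or if a joint passes its speed limit or range.

ROBOT

A 7-joint arm with a two-finger parallel gripper is mounted at the origin on the work surface; the furniture and walls round the work are solid. World frame = base frame: x ahead of the robot, y to its left, z up, the work surface at z = 0. Lengths are in mm, angles in degrees, forces in N, time in s.
With the tool pointing down it reaches from about 425 to 950 mm from the base axis. Payload 16.7 kg.
Tool frame: the origin (TCP) lies between the finger pads; the fingertips stand 14 mm ahead of it and the grasp point (between the pads) lies 5 mm behind it; z points along the fingers, y is the line along which they close (so a half turn about z gives the same grasp; the last joint's range is limited). The gripper opens to 94 mm and grips with 3 to 60 N. Pads are 16 mm wide; open, the fingers measure 119 mm over their backs; the gripper's body (75 mm by 177 mm) begins 78 mm behind the grasp point.
Start: joints at [60.533, 24.414, 4.234, 92.017, -1.954, 63.644, -3.845], TCP at [240.782, -630.555, 219.467] pointing down, gripper open.
Joint ranges: [-163.25, 163.25], [-28.42, 122.38], [-70.27, 78.77], [12.13, 141.07], [-58.53, 238.53], [9.26, 117.41], [-156.51, 156.51]. Speed limits (degrees/s): [108.29, 108.29, 136.94, 136.94, 172.46, 172.46, 172.46].

INTERFACE

Orientations are given as a 3x3 rotation matrix whose columns are the frame's x, y, z axes.
In Python, from rig import telemetry, viewer, env gives the robot as it stands. The module is installed in compiled form; this text tells all that it offers.
- The arm moves only by the shell command python3 -m handwheel 'ROWS' [FORCE]. ROWS is text: rows parted by semicolons, each of 5 numbers parted by spaces: the shift along the world's x, y, z in units of 250 mm (1.0 is 250 mm), then the turn about the world's z in units of 0.5 rad (1.0 is 0.5 rad), then the opening in per cent of the stroke, from 0 (shut) to 100 (fully open). A call has 1 to 10 rows; each row shifts and turns the commanded pose from where the row before left it; what a row does not reach is not made up. A row lasts 1/10 s, in which the tool goes at most 50 mm and 8.59 degrees, less where a joint would pass 70% of its speed; a pose out of reach is approached as far as the arm can. A call with a number of a shift or a turn outside -1 to 1 is refused whole. A call with a gripper value outside its range is refused whole. The fingers move at their own pace and stop on an object; FORCE is the grip in N (left out, the last holds). Time passes only in rows, so rows that do not move let the fingers close. It gives the time, the measured TCP pose, the force, the opening and the grip force at its end, in the units of the state.
- telemetry.sense(): the state, without advancing time (a new reading comes with each control period).
- viewer.camera(name): name is "side" or "top" or "wrist"; returns a dict with "pixels" (420x560x3 uint8, red, green, blue), "range_z" (420x560 float32, mm along the optical axis (not along the pixel's ray), 0 where there is no reading), "fx", "fy", "cx", "cy" (pixels), "world_from_camera" (4x4, takes a point from camera to world coordinates). Camera axes: x right, y up, looking along -z (the intrinsics and any distortion apply to the point x, -y, -z); pixel columns grow to the right and rows downward; lengths in mm; the calibration is good to about 2 mm. A picture is of the moment at which its call begins.
- env.job_done(): hands the job in; it is judged then, once.
The state is a dict: "t": time; "q": joint angles; "joint_velocities": joint speeds; "effort": joint torques, N m; "tcp_pos": TCP position; "ee_rot": TCP orientation; "ft_force": force on the tool from outside, world axes, zero at the start; "moment": the same for the moment, N m; "finger_gap": finger opening in mm; "gripper_force": force on a finger pad.
Only numpy, scipy, OpenCV 4.12 (cv2) and the standard library are available. Lean on these libraries where they do the work, as an engineer would, in place of code of your own. Each camera call takes 0.05 s, during which the arm holds its last target. There are 200 camera calls.

## Working session

There is one attempt and no reset: what is moved stays moved. The work goes in short steps, Python scripts to look and compute and a shell command to move; the robot and the scene stay as the last step left them, time stands still between calls to the robot, and variables do not carry over. Pictures are saved under pics/ and viewed, at most 10 in all, crops included, and the job is handed in when it is done.

```bash
mkdir -p pics; cat > h.py <<'E'
import numpy as np, cv2
from rig import telemetry, viewer, env
def shot(name,fn=None):
    c=viewer.camera(name)
    if fn: cv2.imwrite('pics/'+fn,c['pixels'][:,:,::-1])
    return c
def pts(c):
    z=c['range_z'].astype(float); h,w=z.shape
    u,v=np.meshgrid(np.arange(w),np.arange(h))
    P=np.stack([(u-c['cx'])/c['fx']*z,-(v-c['cy'])/c['fy']*z,-z,np.ones_like(z)],-1)
    W=P@np.array(c['world_from_camera']).T
    return W[...,:3]
E
python3 - <<'E'
from h import *
import pickle
a=shot('top','top1.png');b=shot('side','side1.png')
pickle.dump((a,b),open('s1.pkl','wb'))
print(a['world_from_camera'],a.keys()); s=telemetry.sense();print(s['t'],s['tcp_pos'],s['ee_rot'])
E
```

```text
[[-4.27335543e-01  7.66745391e-01 -4.79046803e-01 -3.58899580e+02]
 [-9.04073282e-01 -3.65916128e-01  2.20809620e-01  3.41926912e+02]
 [-5.98619248e-03  5.27453214e-01  8.49562989e-01  1.35373080e+03]
 [ 0.00000000e+00  0.00000000e+00  0.00000000e+00  1.00000000e+00]] dict_keys(['pixels', 'range_z', 'fx', 'fy', 'cx', 'cy', 'world_from_camera'])
0.1 [ 240.6802938  -630.23367951  218.87285605] [[ 9.34191595e-01  3.56771416e-01 -4.70102803e-04]
 [ 3.56771718e-01 -9.34191041e-01  1.01952511e-03]
 [-7.54284121e-05 -1.12015117e-03 -9.99999370e-01]]
```

View pics/top1.png

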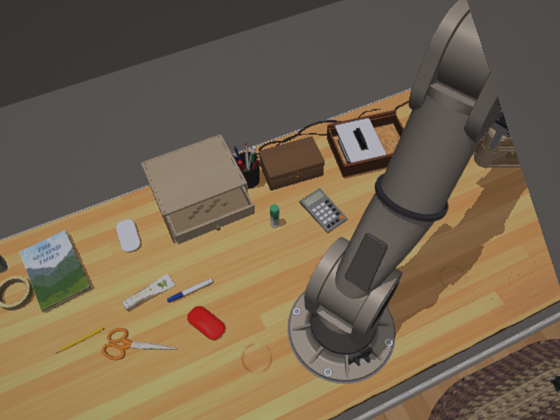

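View pics/side1.png

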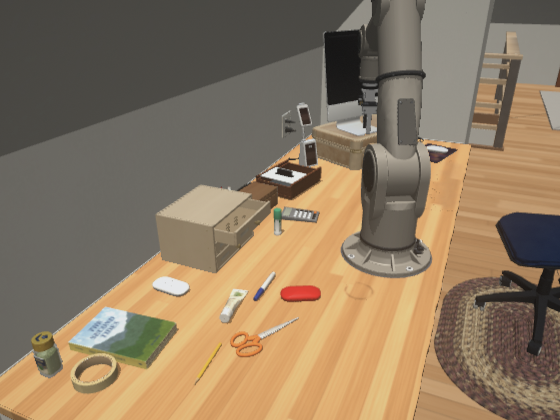

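The top view shows the mouse at (128,236), the tidy at about (365,143) with the cover on its left (+y) part and the handle at (361,139), and cork visible at about (390,138). The side view shows the mouse at (171,286) and the cover at (285,175).

```bash
python3 - <<'E'
from h import *
import pickle
a,b=pickle.load(open('s1.pkl','rb'))
for c,rois in ((a,dict(mouse=(105,210,150,260),cover=(325,110,390,170))),(b,dict(mouse=(148,272,195,300),cover=(255,160,312,190)))):
    W=pts(c);hsv=cv2.cvtColor(c['pixels'],cv2.COLOR_RGB2HSV)
    for n,(x0,y0,x1,y1) in rois.items():
        m=np.zeros(hsv.shape[:2],bool);m[y0:y1,x0:x1]=True
        m&=(hsv[...,1]<50)&(hsv[...,2]>130)&(c['range_z']>0)
        k,l,s,_=cv2.connectedComponentsWithStats(m.astype(np.uint8));i=1+s[1:,4].argmax();m=l==i
        P=W[m];print(n,m.sum(),'z pct',np.percentile(P[:,2],[2,50,98]).round(), 'minrect',cv2.minAreaRect(P[:,:2].astype(np.float32)),'med',np.median(P[:,:2],0).round(1))
        x,y=P[:,:2].mean(0);w,v=np.linalg.eigh(np.cov(P[:,:2].T));print('  mean',x,y,'ang',np.degrees(np.arctan2(v[1,1],v[0,1])),np.sqrt(w))
# handle & tidy, top
W=pts(a);g=a['pixels'].max(2);
m=np.zeros(g.shape,bool);m[120:160,345:378]=1;m&=(g<45);P=W[m];P=P[(P[:,2]>70)]
print('handle',len(P),np.percentile(P[:,2],[5,50,95]),cv2.minAreaRect(P[:,:2].astype(np.float32)))
# tidy rim: z 50..66
R=W[95:185,318:425].reshape(-1,3)
for lo,hi in((52,63),(10,26),(26,40)):
    P=R[(R[:,2]>lo)&(R[:,2]<hi)];print(lo,hi,len(P),P.min(0).round(),P.max(0).round(),cv2.minAreaRect(P[:,:2].astype(np.float32)))
cv2.imwrite('pics/crop.png',cv2.resize(a['pixels'][95:185,310:430,::-1],None,fx=6,fy=6,interpolation=cv2.INTER_CUBIC))
E
```

```text
mouse 573 z pct [ 7. 17. 25.] minrect ((527.8807373046875, 434.98114013671875), (56.59340286254883, 122.65520477294922), 85.9572525024414) med [515.8 435.2]
  mean 518.0852464771547 435.1410496716365 ang 177.0779815567473 [15.44253662 30.48120391]
cover 1202 z pct [60. 67. 73.] minrect ((504.76287841796875, -342.8772277832031), (119.98751831054688, 160.40127563476562), 80.03363037109375) med [ 499.9 -339.8]
  mean 502.30348709959384 -342.521332185751 ang 171.3014334124775 [36.29518538 47.59613581]
mouse 473 z pct [ 8. 18. 25.] minrect ((521.801025390625, 442.25225830078125), (54.65598678588867, 112.83012390136719), 89.04023742675781) med [512.6 449.2]
  mean 513.7185480151352 447.0705428317301 ang -178.97297406383828 [14.38484674 29.28794687]
cover 348 z pct [ 3. 69. 74.] minrect ((587.391845703125, -427.9456481933594), (179.94642639160156, 457.8826904296875), 42.951690673828125) med [ 497.6 -323.6]
  mean 510.271022451798 -340.193583304873 ang 133.99846358033244 [44.06598186 81.65992429]
handle 97 [71.34071476 84.98074854 93.61251434] ((500.23992919921875, -340.592041015625), (15.901419639587402, 73.60952758789062), 79.6667709350586)
52 63 602 [ 401. -513.   52.] [ 684. -175.   63.] ((544.9903564453125, -371.67230224609375), (279.82550048828125, 322.2347412109375), 62.422264099121094)
10 26 1086 [ 404. -608.   10.] [ 686. -178.   26.] ((567.275146484375, -375.204345703125), (282.76922607421875, 408.5748596191406), 47.71403503417969)
26 40 536 [ 403. -552.   26.] [ 685. -176.   40.] ((553.5607299804688, -375.5252685546875), (276.2214660644531, 350.344970703125), 62.47343063354492)
```

View pics/crop.png

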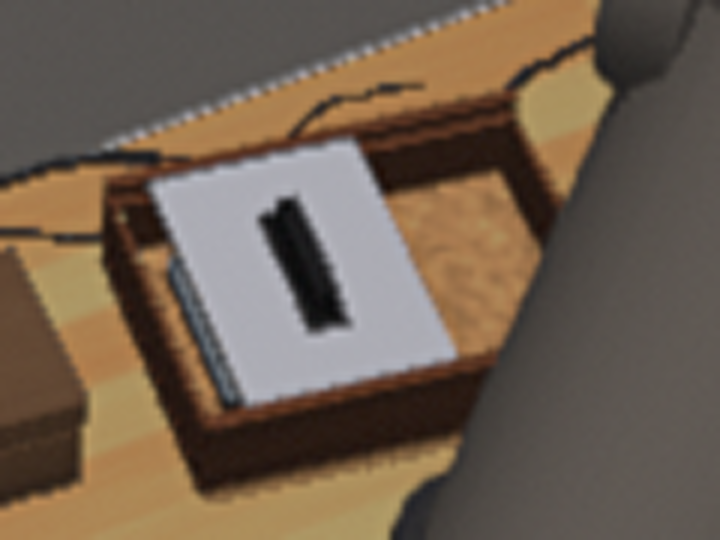

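The crop shows the grey edge of the drive under the cover's left (+y) edge and bare cork in the right (-y) bay. The empty bay is therefore -y. I'll check the heights along the path.

```bash
python3 - <<'E'
from h import *
import pickle
a,b=pickle.load(open('s1.pkl','rb'))
for c in (a,b):
    W=pts(c)[c['range_z']>0]
    H=np.zeros((14,12),int)
    for x,y,z in W:
        i=int((-150-y)//50);j=int((x-150)//50)
        if 0<=i<14 and 0<=j<12: H[i,j]=max(H[i,j],z)
    print(H)
E
```

```text
[[  0   6  16  20  21  19  81  84 605 552 498   0]
 [851   0   7   7   7  72  71  76 568 553 498   0]
 [  0   0   4   8   8  76  75  72  78 525 497   0]
 [  0   0   0   5   8  78  94  94  75  67 490   0]
 [  6   0   0   0  64  77  74  92  76  11 460   0]
 [  8   0   0   0   0  70  59  69  75   9 446   0]
 [  8   2   0   0   0   0  60  63  78  16 431   0]
 [  7 348   0   0   0   0  52  63  76  22 413   0]
 [347 349   6   0   0   0   0   8  23  27 399   0]
 [  7   7   9   6   0   0   0   0   4  25 381   0]
 [  8   9 150 150   0   0   0   0   0   0 367   0]
 [  9 111 147   0   0   0   0   0   0   0 351   0]
 [  5  67   0   0 149   0   0   0   0   0 331   0]
 [  0   0   0   0   0   0   0   0   0   0   0   0]]
[[  6   6  13  18  17 737 722 666 610 555 500   0]
 [739   6   6   6   6 735 720 668 612 556 501   0]
 [  5   8   6   6   6 734 720 665 613 555 502   0]
 [  6   6   6   7   6 732 722 667 611 557 501   0]
 [651   6   6   7  69 731 720 664 611 555 500   0]
 [672 678   6   6  78 730 720 666 611 558 502   0]
 [626 669   7   8  76 728 722 665 610 556 500   0]
 [583 645 645   7   7 727 720 666 611 558 501   0]
 [349 559 644   8   9 725 722 663 612 553 502   0]
 [395 539 633 615 435 724 720 668 612 560 501   0]
 [  0   1 349 330 603 723 723 665 609 553 502   0]
 [  0 151 347 503 606 721 721 666 608 555 502   0]
 [  0 152 253 607 607 720 720 664 612 552 500   0]
 [  0 158 318 605 157 187 719 666 612 553 497   0]]
```

```bash
python3 -m handwheel '.13 .145 0 -.136 40;.13 .145 0 -.136 40;.13 .145 0 -.136 40;.13 .145 0 -.136 40;.13 .145 0 -.136 40;.13 .145 0 -.136 40;.13 .145 0 -.136 40;.13 .145 0 -.136 40;0 0 0 0 40;0 0 0 0 40' 30
python3 - <<'E'
from h import *
import pickle
c=shot('wrist','w1.png');pickle.dump(c,open('w1.pkl','wb'))
W=pts(c);g=c['pixels'].max(2)
m=(g<60)&(W[...,2]>76)&(W[...,2]<100)&(c['range_z']>0)
k,l,s,_=cv2.connectedComponentsWithStats(m.astype(np.uint8));i=1+s[1:,4].argmax();P=W[l==i]
P=P[P[:,2]>84]
print(s[i],np.percentile(P[:,2],[5,50,95]),cv2.minAreaRect(P[:,:2].astype(np.float32)))
s=telemetry.sense();print(s['tcp_pos'],np.degrees(np.arctan2(-s['ee_rot'][1][1],-s['ee_rot'][0][1])))
E
```

```text
t: 1.1
tcp_pos: [501.4, -339.4, 219.1]
ee_rot: [[0.985, -0.175, -0.001], [-0.175, -0.985, 0.0], [-0.001, -0.0, -1.0]]
ft_force: [0.1, -0.9, -0.5]
finger_gap: 37.8
gripper_force: 0.0
[   0   13  138   40 1088] [84.83271712 92.2906446  99.34731815] ((681.8733520507812, -194.73419189453125), (124.413330078125, 1.4250788688659668), 89.98243713378906)
[ 500.40570385 -340.74568479  219.17206458] 79.77980220585889
```

View pics/w1.png

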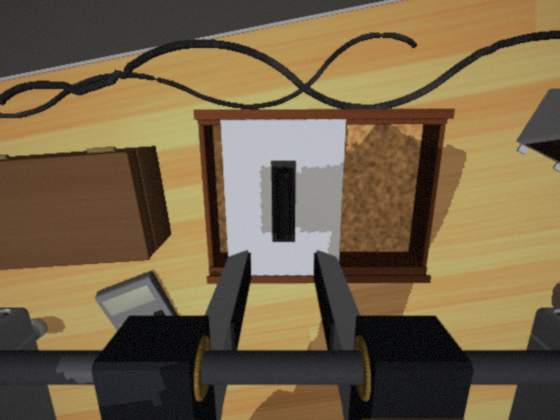

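The wrist view shows the handle at (284,201), the cover over the left (+y) part of the tidy, and an empty cork floor in the right (-y) bay around (380,190).

```bash
python3 - <<'E'
from h import *
import pickle
c=pickle.load(open('w1.pkl','rb'))
T=np.array(c['world_from_camera'])
def ray(u,v,z):
    d=T[:3,:3]@np.array([(u-c['cx'])/c['fx'],-(v-c['cy'])/c['fy'],-1]);o=T[:3,3];return (o+d*(z-o[2])/d[2]).round(1)
g=c['pixels'].max(2);m=np.zeros(g.shape,np.uint8);m[150:247,262:305]=(g[150:247,262:305]<60)
k,l,s,ce=cv2.connectedComponentsWithStats(m);i=1+s[1:,4].argmax();print(s[i],ce[i])
(r)=cv2.minAreaRect(np.argwhere(l==i)[:,::-1].astype(np.float32));print(r)
print('handle far end top corners',ray(272,161,90),ray(295,161,90),'near',ray(273,241,78),ray(294,241,78))
for n,p in dict(cl=(222,119),cr=(346,119)).items(): print(n,ray(*p,67))
for n,p in dict(L=(195,114),R=(452,114),Lb=(208,280),Rb=(430,280)).items(): print(n,ray(*p,71))
W=pts(c)
for p in((284,170),(284,230),(250,200),(380,190)):print(p,W[p[1],p[0]].round(1))
E
```

```text
[ 272  162   23   79 1787] [283.09848909 200.4997202 ]
((283.0, 201.0), (78.0, 22.0), 90.0)
handle far end top corners [ 551.  -339.4   90. ] [ 547.4 -359.7   90. ] near [ 470.7 -325.1   78. ] [ 467.  -345.9   78. ]
cl [ 594.8 -299.3   67. ]
cr [ 574.6 -413.4   67. ]
L [ 603.3 -276.6   71. ]
R [ 562.1 -509.1   71. ]
Lb [ 436.3 -247.8   71. ]
Rb [ 394.9 -481.6   71. ]
(284, 170) [ 540.5 -348.5   85.9]
(284, 230) [ 484.4 -338.6   89.9]
(250, 200) [ 514.  -309.4   67.5]
(380, 190) [ 488.6 -451.3   19.4]
```

```bash
python3 -m handwheel '0 0 -.15 0 40;0 0 -.15 0 40;0 0 -.15 0 40;0 0 -.086 0 40;0 0 0 0 40;0 0 0 0 0;0 0 0 0 0;0 0 0 0 0;0 0 0 0 0;0 0 0 0 0' 20 && python3 -m handwheel '.0035 .02 0 0 0;.0035 .02 0 0 0;.0035 .02 0 0 0;0 0 0 0 0;0 0 0 0 0'
```

```text
t: 2.15
tcp_pos: [500.7, -341.0, 86.0]
ee_rot: [[0.984, -0.178, 0.0], [-0.178, -0.984, -0.001], [0.0, 0.0, -1.0]]
ft_force: [-2.9, -0.7, 4.9]
finger_gap: 13.8
gripper_force: 20.0
t: 2.65
tcp_pos: [503.5, -324.9, 85.9]
ee_rot: [[0.984, -0.178, 0.0], [-0.178, -0.984, 0.0], [0.0, -0.0, -1.0]]
ft_force: [-3.8, 1.8, 9.3]
finger_gap: 13.9
gripper_force: 20.0
```

```bash
python3 -m handwheel '.0018 .01 0 0 0;.0018 .01 0 0 0;0 0 0 0 0;0 0 0 0 0' ; python3 -m handwheel '.0018 .01 0 0 0;.0009 .005 0 0 0;0 0 0 0 0;0 0 0 0 0'
```

```text
t: 3.05
tcp_pos: [504.4, -320.0, 85.9]
ee_rot: [[0.984, -0.178, 0.0], [-0.178, -0.984, 0.0], [-0.0, -0.0, -1.0]]
ft_force: [-3.8, 1.7, 9.9]
finger_gap: 14.2
gripper_force: 20.0
t: 3.45
tcp_pos: [504.4, -319.5, 86.0]
ee_rot: [[0.984, -0.18, 0.001], [-0.18, -0.984, -0.003], [0.001, 0.003, -1.0]]
ft_force: [-3.4, -15.5, 2.0]
finger_gap: 13.8
gripper_force: 20.0
```

```bash
python3 -m handwheel '-.0018 -.01 0 0 0;0 0 0 0 40;0 0 0 0 40;0 0 0 0 40;0 0 .1 0 40;0 0 .18 0 40;0 0 .18 0 40;0 0 .18 0 60;0 0 .18 0 60;0 0 0 0 60' && python3 -m handwheel '0 .18 0 .035 94;0 .18 0 .035 94;0 .18 0 .035 94;0 .18 0 .035 94;0 .18 0 .035 94;0 .18 0 .035 94;0 .18 0 .035 94;0 .18 0 .035 94;0 .18 0 .034 94;0 .18 0 0 94' && python3 -m handwheel '0 .18 0 0 94;0 .18 0 0 94;0 .18 0 0 94;0 .18 0 0 94;0 .18 0 0 94;0 .18 0 0 94;0 .12 0 0 94;0 0 0 0 94;0 0 0 0 94'
python3 - <<'E'
from h import *
import pickle
c=shot('wrist','w2.png');pickle.dump(c,open('w2.pkl','wb'))
W=pts(c);hsv=cv2.cvtColor(c['pixels'],cv2.COLOR_RGB2HSV)
m=(hsv[...,1]<50)&(hsv[...,2]>130)&(W[...,2]<40)&(np.hypot(W[...,0]-517,W[...,1]-440)<100)
k,l,s,_=cv2.connectedComponentsWithStats(m.astype(np.uint8));i=1+s[1:,4].argmax();P=W[l==i]
print(s[i],np.percentile(P[:,2],[5,50,95]),cv2.minAreaRect(P[:,:2].astype(np.float32)),P[:,:2].mean(0))
s=telemetry.sense();print(s['tcp_pos'],np.degrees(np.arctan2(-s['ee_rot'][1][1],-s['ee_rot'][0][1])))
E
```

```text
t: 4.45
tcp_pos: [506.7, -320.2, 296.7]
ee_rot: [[0.984, -0.178, 0.008], [-0.178, -0.984, -0.004], [0.009, 0.002, -1.0]]
ft_force: [0.4, -1.0, 0.2]
finger_gap: 55.4
gripper_force: 0.0
t: 5.45
tcp_pos: [504.0, 132.7, 290.2]
ee_rot: [[1.0, -0.021, 0.0], [-0.021, -1.0, 0.0], [0.0, -0.0, -1.0]]
ft_force: [0.9, 0.2, 0.4]
finger_gap: 88.3
gripper_force: 0.0
t: 6.35
tcp_pos: [503.9, 431.2, 289.4]
ee_rot: [[1.0, -0.021, -0.001], [-0.021, -1.0, -0.001], [-0.001, 0.001, -1.0]]
ft_force: [-0.0, -0.4, -0.1]
finger_gap: 88.4
gripper_force: 0.0
[ 256  124   42   83 2859] [12.48635471 18.77911551 22.7730132 ] ((524.798583984375, 437.81378173828125), (55.17881774902344, 114.7235107421875), 87.58580780029297) [531.28279849 439.62464937]
[504.47605358 430.19422636 289.80711466] 88.72421665352509
```

View pics/w2.png

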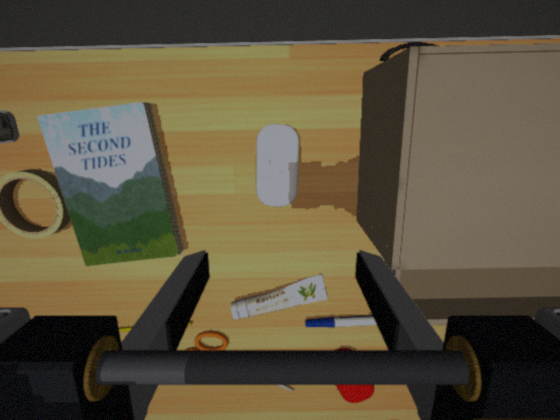

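Wrist view: the mouse is at (278,165), aligned nearly with world x, and the chest is well clear to its right.

```bash
python3 -m handwheel '.082 .031 -.1 -.04 94;0 0 -.18 0 94;0 0 -.18 0 94;0 0 -.18 0 94;0 0 -.18 0 94;0 0 -.12 0 94;0 0 -.09 0 94;0 0 -.057 0 94;0 0 0 0 94;0 0 0 0 94' 15 && python3 -m handwheel '0 0 0 0 40;0 0 0 0 40;0 0 0 0 40;0 0 0 0 40;0 0 0 0 40;0 0 0 0 40'
```

```text
t: 7.4
tcp_pos: [525.6, 438.4, 19.7]
ee_rot: [[0.999, -0.043, 0.001], [-0.043, -0.999, 0.001], [0.001, -0.001, -1.0]]
ft_force: [-0.0, -1.0, 0.2]
finger_gap: 88.1
gripper_force: 0.0
t: 8.0
tcp_pos: [525.2, 438.5, 19.1]
ee_rot: [[0.999, -0.042, 0.0], [-0.042, -0.999, 0.0], [0.0, -0.0, -1.0]]
ft_force: [-2.0, -0.7, 6.2]
finger_gap: 56.4
gripper_force: 15.0
```

```bash
python3 -m handwheel '0 0 .04 0 40;0 0 .1 0 40;0 0 .17 0 40;0 0 .17 0 40;0 0 .17 0 40;0 0 .17 0 40;0 0 .17 0 40;0 0 .1 0 40;0 0 0 0 40;0 0 0 0 40' 20
python3 - <<'E'
from h import *
c=shot('wrist','w3.png');s=telemetry.sense();print(s['tcp_pos'],s['finger_gap'],s['gripper_force'],s['ft_force'])
E
```

```text
t: 9.0
tcp_pos: [524.9, 438.4, 291.6]
ee_rot: [[0.999, -0.042, 0.001], [-0.042, -0.999, 0.0], [0.001, -0.0, -1.0]]
ft_force: [0.3, -0.3, -0.9]
finger_gap: 56.6
gripper_force: 20.0
[524.666837   438.09687849 290.56287055] 56.77944015204519 19.995526769198477 [ 0.29217443 -0.12757665 -0.29994679]
```

View pics/w3.png

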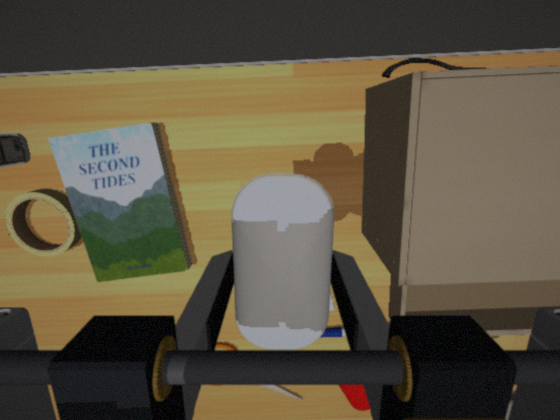

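The picture shows the mouse held level between the fingers at (283,260).

```bash
python3 -m handwheel '0 -.1 0 0 40;0 -.17 0 0 40;0 -.17 0 0 40;0 -.17 0 0 40;0 -.17 0 0 40;0 -.17 0 0 40;0 -.17 0 0 40;0 -.17 0 0 40;0 -.17 0 0 40;0 -.17 0 0 40' && python3 -m handwheel '-.015 -.17 0 -.027 40;-.015 -.17 0 -.027 40;-.015 -.17 0 -.027 40;-.015 -.17 0 -.027 40;-.015 -.17 0 -.027 40;-.015 -.17 0 -.027 40;-.015 -.17 0 -.027 40;-.015 -.17 0 -.027 40;-.015 -.17 0 -.027 40;-.013 -.17 0 -.026 40' && python3 -m handwheel '0 -.1 0 0 40;0 -.064 0 0 40;0 0 0 0 40;0 0 0 0 40'
python3 - <<'E'
from h import *
import pickle
c=shot('wrist','w4.png');pickle.dump(c,open('w4.pkl','wb'));s=telemetry.sense();print(s['tcp_pos'],s['finger_gap'],s['gripper_force'])
E
```

```text
t: 10.05
tcp_pos: [524.0, 29.1, 290.0]
ee_rot: [[0.999, -0.042, -0.002], [-0.042, -0.999, -0.0], [-0.002, 0.0, -1.0]]
ft_force: [1.4, -0.1, -0.6]
finger_gap: 56.7
gripper_force: 20.0
t: 11.05
tcp_pos: [487.0, -395.4, 289.8]
ee_rot: [[0.984, -0.176, -0.002], [-0.176, -0.984, 0.001], [-0.002, -0.001, -1.0]]
ft_force: [0.1, 0.2, -1.5]
finger_gap: 56.9
gripper_force: 20.0
t: 11.45
tcp_pos: [488.3, -433.9, 290.4]
ee_rot: [[0.985, -0.175, -0.001], [-0.175, -0.985, 0.001], [-0.001, -0.001, -1.0]]
ft_force: [0.7, 0.3, -0.4]
finger_gap: 56.7
gripper_force: 20.0
[ 488.50299177 -433.4689684   290.78796203] 57.196064819271555 19.995669121854007
```

View pics/w4.png

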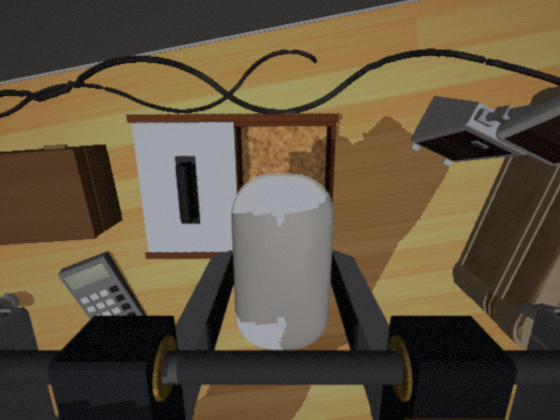

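The cover now lies at the left (+y) end with its handle at (187,190), and the empty bay at (285,155) is open. I'll check the tidy's corners again in this view.

```bash
python3 - <<'E'
from h import *
import pickle
c=pickle.load(open('w4.pkl','rb'))
T=np.array(c['world_from_camera'])
def ray(u,v,z):
    d=T[:3,:3]@np.array([(u-c['cx'])/c['fx'],-(v-c['cy'])/c['fy'],-1]);o=T[:3,3];return o+d*(z-o[2])/d[2]
ex=np.array([.984,-.177]);ey=np.array([.177,.984]);O=np.array([499.2,-378.8])
for n,u,v,z in(('rimFL',128,115,71),('rimFR',338,115,71),('coverFL',132,124,67),('coverFR',234,121,67),('coverNL',147,252,67),('innerR',328,124,58),('divider',243,126,58)):
    p=ray(u,v,z)[:2];print(n,p.round(1),'tidy frame',((p-O)@ex).round(1),((p-O)@ey).round(1))
print('tcp',((488-O[0])*ex[0]+(-434.3+378.8)*ex[1]).round(1),((488-O[0])*ey[0]+(-434.3+378.8)*ey[1]).round(1))
E
```

```text
rimFL [ 606.1 -278.1] tidy frame 87.4 118.0
rimFR [ 564.8 -511.7] tidy frame 88.0 -119.1
coverFL [ 596.2 -277.8] tidy frame 77.5 116.5
coverFR [ 579.  -394.1] tidy frame 81.2 -0.9
coverNL [ 439.8 -248.2] tidy frame -81.6 118.0
innerR [ 556.5 -500.9] tidy frame 78.0 -110.0
divider [ 571.7 -402. ] tidy frame 75.5 -10.0
tcp -1.2 -56.6
```

```bash
python3 -m handwheel '-.001 -.006 -.1 0 40;0 0 -.16 0 40;0 0 -.16 0 40;0 0 -.16 0 40;0 0 -.13 0 40;0 0 -.1 0 40;0 0 -.08 0 40;0 0 -.06 0 40;0 0 -.03 0 40;0 0 0 0 40' && python3 -m handwheel '0 0 -.01 0 40;0 0 -.01 0 40;0 0 -.005 0 40;0 0 0 0 40;0 0 0 0 40'
```

```text
t: 12.5
tcp_pos: [487.9, -435.8, 45.8]
ee_rot: [[0.985, -0.175, -0.0], [-0.175, -0.985, 0.001], [-0.001, -0.001, -1.0]]
ft_force: [-0.0, -0.4, -1.4]
finger_gap: 56.4
gripper_force: 20.0
t: 13.0
tcp_pos: [487.9, -436.6, 40.2]
ee_rot: [[0.984, -0.176, 0.0], [-0.176, -0.984, -0.0], [0.0, 0.0, -1.0]]
ft_force: [0.7, -1.0, -0.8]
finger_gap: 56.4
gripper_force: 20.0
```

```bash
python3 -m handwheel '0 0 -.006 0 40;0 0 -.004 0 40;0 0 0 0 40;0 0 0 0 40'; python3 -m handwheel '0 0 -.003 0 40;0 0 0 0 40;0 0 0 0 40'
```

```text
t: 13.4
tcp_pos: [487.8, -436.5, 37.4]
ee_rot: [[0.984, -0.176, -0.0], [-0.176, -0.984, 0.0], [-0.0, -0.0, -1.0]]
ft_force: [0.1, -1.0, -0.9]
finger_gap: 57.1
gripper_force: 20.0
t: 13.7
tcp_pos: [487.8, -436.6, 37.0]
ee_rot: [[0.984, -0.176, 0.0], [-0.176, -0.984, -0.0], [0.0, 0.0, -1.0]]
ft_force: [-0.6, 2.0, 5.9]
finger_gap: 56.8
gripper_force: 20.0
```

```bash
python3 -m handwheel '0 0 0 0 64;0 0 0 0 66;0 0 0 0 72;0 0 0 0 72;0 0 .02 0 72;0 0 .06 0 72;0 0 .15 0 72;0 0 .18 0 72;0 0 .18 0 72;0 0 .18 0 72' && python3 -m handwheel '-.2 0 .1 0 40;-.1 0 .1 0 40;0 0 0 0 40'
python3 - <<'E'
from h import *
c=shot('wrist','w5.png');s=telemetry.sense();print(s['tcp_pos'])
W=pts(c);ex=np.array([.984,-.177]);ey=np.array([.177,.984]);O=np.array([499.2,-378.8])
X=(W[...,:2]-O)@ex;Y=(W[...,:2]-O)@ey
hsv=cv2.cvtColor(c['pixels'],cv2.COLOR_RGB2HSV)
m=(hsv[...,1]<50)&(hsv[...,2]>110)&(abs(X)<74)&(Y<-5)&(Y>-108)&(W[...,2]<60)
P=np.c_[X[m],Y[m],W[...,2][m]].astype(np.float32);print(len(P),cv2.minAreaRect(P[:,:2]),np.percentile(P[:,2],[5,50,95]))
E
```

```text
t: 14.7
tcp_pos: [487.5, -436.4, 232.6]
ee_rot: [[0.984, -0.176, 0.001], [-0.176, -0.984, -0.001], [0.001, 0.0, -1.0]]
ft_force: [-0.1, -0.1, -0.9]
finger_gap: 67.6
gripper_force: 0.0
t: 15.0
tcp_pos: [415.5, -438.6, 282.1]
ee_rot: [[0.984, -0.18, 0.004], [-0.18, -0.984, -0.005], [0.005, 0.004, -1.0]]
ft_force: [0.1, 0.2, 0.0]
finger_gap: 47.0
gripper_force: 0.0
[ 417.12186314 -437.57687769  279.99551102]Traceback (most recent call last):
  File "<stdin>", line 7, in <module>
cv2.error: OpenCV(4.12.0) /io/opencv/modules/imgproc/src/convhull.cpp:143: error: (-215:Assertion failed) total >= 0 && (depth == CV_32F || depth == CV_32S) in function 'convexHull'
```

View pics/w5.png

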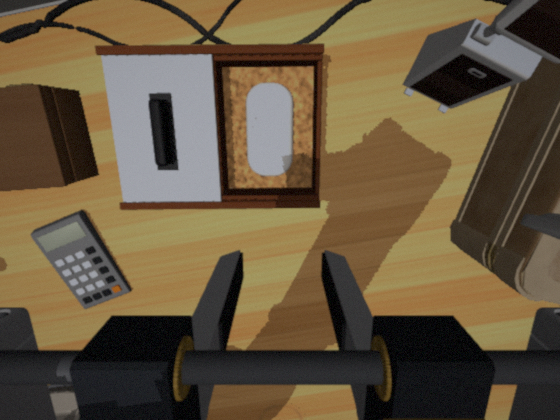

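The mouse lies flat in the centre of the open bay at (270,130), and the cover handle is at (161,130). Next I grip the handle and close the cover.

```bash
python3 -m handwheel '.09 .12 0 0 40;.09 .12 0 0 40;.09 .12 0 0 40;.076 .106 0 0 40;0 0 -.1 0 40;0 0 -.18 0 40;0 0 -.14 0 40;0 0 0 0 40;0 0 0 0 40' && python3 - <<'E'
from h import *
s=telemetry.sense();print(s['tcp_pos'])
E
```

```text
t: 15.95
tcp_pos: [505.0, -319.7, 172.0]
ee_rot: [[0.985, -0.175, -0.001], [-0.175, -0.985, 0.001], [-0.001, -0.001, -1.0]]
ft_force: [0.2, 0.5, 0.7]
finger_gap: 37.6
gripper_force: 0.0
[ 505.03509781 -319.69186265  171.99086367]
```

```bash
python3 -m handwheel '0 0 -.15 0 40;0 0 -.12 0 40;0 0 -.074 0 40;0 0 0 0 40;0 0 0 0 0;0 0 0 0 0;0 0 0 0 0;0 0 0 0 0;0 0 0 0 0' 20 && python3 -m handwheel '-.008 -.044 0 0 0;-.012 -.065 0 0 0;-.012 -.065 0 0 0;-.012 -.065 0 0 0;-.012 -.065 0 0 0;-.012 -.065 0 0 0;-.008 -.044 0 0 0;-.002 -.01 0 0 0;0 0 0 0 0;0 0 0 0 0'
```

```text
t: 16.85
tcp_pos: [505.3, -320.4, 86.9]
ee_rot: [[0.984, -0.176, 0.002], [-0.176, -0.984, -0.001], [0.002, 0.001, -1.0]]
ft_force: [-1.3, 1.1, 9.9]
finger_gap: 14.1
gripper_force: 20.0
t: 17.85
tcp_pos: [486.7, -426.8, 87.0]
ee_rot: [[0.984, -0.176, 0.003], [-0.176, -0.984, -0.002], [0.004, 0.001, -1.0]]
ft_force: [5.1, -1.7, 3.2]
finger_gap: 13.7
gripper_force: 20.0
```

```bash
python3 -m handwheel '-.002 -.012 0 0 0;-.002 -.012 0 0 0;0 0 0 0 0;0 0 0 0 0';  python3 -m handwheel '-.002 -.01 0 0 0;-.001 -.007 0 0 0;0 0 0 0 0;0 0 0 0 0'
```

```text
t: 18.25
tcp_pos: [485.7, -432.7, 87.0]
ee_rot: [[0.984, -0.176, 0.003], [-0.176, -0.984, -0.002], [0.003, 0.001, -1.0]]
ft_force: [5.5, -1.4, 5.3]
finger_gap: 13.7
gripper_force: 20.0
t: 18.65
tcp_pos: [485.2, -435.3, 87.0]
ee_rot: [[0.985, -0.175, 0.003], [-0.175, -0.985, 0.0], [0.003, -0.001, -1.0]]
ft_force: [4.3, 5.9, 9.9]
finger_gap: 13.9
gripper_force: 20.0
```

```bash
python3 -m handwheel '0 .003 0 0 0;0 0 0 0 40;0 0 0 0 40;0 0 0 0 40;0 0 .1 0 40;0 0 .18 0 40;0 0 .18 0 40;-.15 0 .15 0 40;-.15 0 .1 0 40;0 0 0 0 40' && python3 -m handwheel '0 0 0 0 40;0 0 0 0 40'
python3 - <<'E'
from h import *
c=shot('wrist','w6.png')
T=np.array(c['world_from_camera']);W=pts(c)
ex=np.array([.984,-.177]);ey=np.array([.177,.984]);O=np.array([499.2,-378.8])
X=(W[...,:2]-O)@ex;Y=(W[...,:2]-O)@ey
hsv=cv2.cvtColor(c['pixels'],cv2.COLOR_RGB2HSV)
m=(hsv[...,1]<50)&(hsv[...,2]>110)&(abs(X)<85)&(abs(Y)<135)&(abs(W[...,2]-67)<8)
print('cover y',np.percentile(Y[m],[0.5,50,99.5]))
E
```

```text
t: 19.65
tcp_pos: [406.7, -437.7, 265.1]
ee_rot: [[0.984, -0.181, 0.003], [-0.181, -0.984, -0.004], [0.003, 0.004, -1.0]]
ft_force: [-0.5, -1.2, -0.5]
finger_gap: 37.3
gripper_force: 0.0
t: 19.85
tcp_pos: [410.9, -434.8, 260.2]
ee_rot: [[0.985, -0.175, -0.001], [-0.175, -0.985, 0.001], [-0.001, -0.001, -1.0]]
ft_force: [1.2, 0.5, -0.4]
finger_gap: 37.6
gripper_force: 0.0
cover y [-115.92600466  -57.37201493    0.3256846 ]
```

View pics/w6.png

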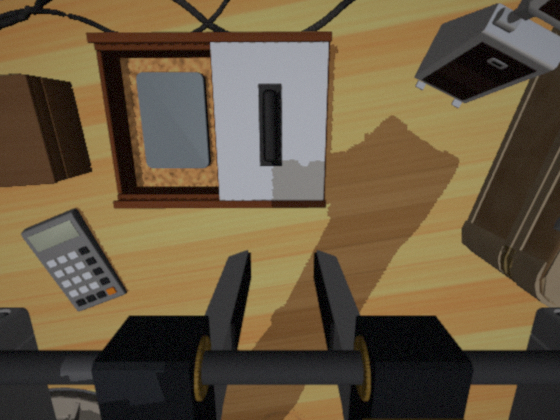

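The cover is fully over the right (-y) bay with its handle at (270,125), and the drive lies undisturbed in the left bay at (174,120).

```bash
python3 -c "
from rig import env
print(env.job_done())"
```

```text
the job is handed in; nothing more can be done
None
```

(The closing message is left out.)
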